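# Load a resin block into the bench analyser's sample slide

### The arm

A 6-joint arm with a two-finger parallel gripper is mounted at the origin on a cart in front of the work surface, level with it; the furniture and walls round the work are solid. World frame = base frame: x ahead of the robot, y to its left, z up, the work surface at z = 0. Lengths are in m, angles in rad, forces in N, time in s.
With the tool pointing down it reaches from about 0.375 to 0.975 m from the base axis. Payload 3.8 kg.
Tool frame: the origin (TCP) lies where the fingers leave the gripper's body, on its centre line; the fingertips stand 64 mm ahead of it and the grasp point (between the pads) lies 45 mm ahead of it; z points along the fingers, y is the line along which they close (so a half turn about z gives the same grasp; the last joint's range is limited). The gripper opens to 88 mm and grips with 3 to 60 N. Pads are 18 mm wide; open, the fingers measure 123 mm over their backs; the gripper's body (75 mm by 187 mm) begins 45 mm behind the grasp point.
Start: joints at [1.247, 0.264, 1.604, -0, 1.274, -0.037], TCP at [0.191, 0.647, 0.303] pointing down, gripper open.
Joint ranges: [-2.63, 2.63], [-0.94, 2.18], [0.31, 2.57], [-1.31, 4.45], [0, 2.66], [-2.55, 2.55]. Speed limits (rad/s): [2.57, 2.57, 3.14, 3.14, 3.14, 3.14].

### API

Orientations are given as a unit quaternion [w, x, y, z].
In Python, from station import status, cams, order gives the robot as it stands.
- The arm moves only by the shell command python3 -m creep 'ROWS' [FORCE]. ROWS is JSON, a list that holds one entry, the list of rows, each a list of 7 numbers: the closure, from 0 (fully open) to 1 (shut), then the shift along the world's x, y, z in m, then the turn, a rotation vector about the world's x, y, z in rad. In form: [[[grip, x, y, z, rx, ry, rz], ...]]. A call has 1 to 5 rows; each row is the pose to reach, as a shift and turn from the pose commanded when the call began; what a row does not reach only later rows make up. A row lasts 1/10 s, in which the tool goes at most 50 mm and 8.59 degrees, less where a joint would pass 70% of its speed; a pose out of reach is approached as far as the arm can. A call with a gripper value outside its range is refused whole. The fingers move at their own pace and stop on an object; FORCE is the grip in N (left out, the last holds). Time passes only in rows, so rows that repeat a pose let the fingers close. It gives the time, the measured TCP pose, the force, the opening and the grip force at its end, in the units of the state.
- status.observe(): the state, without advancing time (a new reading comes with each control period).
- cams.snapshot(name): name is "side" or "top"; returns a dict with "frame" (384x512x3 uint8, red, green, blue), "range_z" (384x512 float32, m along the optical axis (not along the pixel's ray), 0 where there is no reading), "camera_matrix" (3x3 intrinsics, pixels), "k1" (the pictures are not rectified: a ray, as slopes to the right and down, at radius r is drawn at 1 + k1 r^2 times it, then the intrinsics apply), "eye" and "orientation" of the camera in the world. Camera axes: x right, y down, z forward; pixel columns grow to the right and rows downward; lengths in m; the calibration is good to about 2 mm. A picture is of the moment at which its call begins.
- order.close_job(): hands the job in; it is judged then, once.
The state is a dict: "time_s": time; "qpos": joint angles; "qvel": joint speeds; "tau": joint torques, N m; "tool_pos": TCP position; "tcp_rot": TCP orientation; "force": force on the tool from outside, world axes, zero at the start; "ft_torque": the same for the moment, N m; "grip_width": opening from 0.0 (shut) to 1.0 (fully open); "grasp_force": force on a finger pad.
Only numpy, scipy, OpenCV 4.12 (cv2) and the standard library are available. Lean on these libraries where they do the work, as an engineer would, in place of code of your own. Each camera call takes 0.05 s, during which the arm holds its last target. There are 200 camera calls.

### The job

Pull the analyser's red knob until the sample slide clicks at the end of its travel. Lay the amber resin block flat in the nest on the slide with its polished, sherd-bearing face up, let go of it, then push the knob to bring the slide fully home with the block in it. Leave the blue block standing in the rail and do not disturb the vials and the dish.

Things in the scene. Friction and masses are not known exactly. Their poses are not given: they have to be found in the camera images.
- analyser: white bench analyser, fixed to the table. Origin: on the table under the centre of its measuring head; its x axis points away from the operator, along the slide, z up. The head covers x -50 to +60 mm, y -53 to +53 mm, is 72 mm high and has a tunnel 78 mm wide whose roof is 48 mm above the table. A dark foot plate 12 mm high and 100 mm wide reaches forward to x -175 mm.
- carriage (a joint): travel of the sample slide in m: 0 fully home under the head, 0.110 fully out towards the operator (along the analyser's -x). A spring detent holds it at both ends; about 10 N gets it over, and it clicks into place over the last 3.5 mm at either end.
- knob (a point): centre of the slide's red knob: a disc of 26 mm diameter and 22 mm length, its axis along the analyser's x, 32 mm above the table. A stem 10 mm thick and 32 mm long joins it to the slide's grey front flange (76 mm wide, top 44 mm above the table). Moves with the slide; at home it is 96 mm in front of the analyser's origin, 46 mm in front of the head.
- nest (a point): centre of the nest's floor on the steel slide (92 x 70 mm), 22 mm above the table; axes as the analyser's. The block lies here flat, its 60 mm along x, its 44 mm along y. Black strips 6 mm high at the four corners bound a seat of 70 x 54 mm; the middle 50 mm of each long side is open for the fingers. Moves with the slide: at home under the head, when out 110 mm in front of the analyser's origin.
- rail: wooden drying rail, fixed to the table, 64 (x) x 180 (y) mm, with one slot along its y axis, 19.6 mm wide, its floor 6 mm and its lips 18 mm above the table. The two blocks stand in it side by side, 42 mm to either side of the middle; either may be on either side. Origin: under its centre, on the table.
- amber_block: amber resin block, 16 (x) x 60 (y) x 44 (z) mm, 55 g, standing on its 16 x 60 mm edge in the rail. Origin: centre of that edge. Its x axis points out of the polished face (white, with red-brown sherd sections set in it), which looks towards the robot at the start; lying face up, x points up.
- amber_mid (a point): centre of the amber block, 22 mm from its origin along its z axis; 8 mm above the nest's floor when it lies in the nest.
- blue_block: blue resin block of the same size and frame; it stays standing in the rail.
- petri_a: clear petri dish with fragments, 66 mm across, 13 mm high, bystander. Origin: centre of its underside.
- vial_a: glass vial with pale cap, 24 mm across, 58 mm high, bystander. Origin: centre of its underside.
- vial_c: glass vial with red cap, 29 mm across, 72 mm high, bystander. Origin: centre of its underside.
Not all that is in view belongs to the job. Of the things like the amber_block, leave any that is green or pink; of the rest the smaller one is meant.

How it is judged:
By the outcome, as a careful person would: the job done as asked, in the order asked, and still so for the second after the job is handed in, with the robot touching nothing.
It also fails if it takes over 72 s, if anything falls off the work surface, if the arm or the gripper's body presses on something with over 40 N, if the wrist force passes 120 N, or if a joint passes its speed limit or range.

## Working session

There is one attempt and no reset: what is moved stays moved. The work goes in short steps, Python scripts to look and compute and a shell command to move; the robot and the scene stay as the last step left them, time stands still between calls to the robot, and variables do not carry over. Pictures are saved under pics/ and viewed, at most 10 in all, crops included, and the job is handed in when it is done.

```bash
mkdir -p pics; cat > h.py <<'E'
import numpy as np,cv2
from scipy.spatial.transform import Rotation as R
from station import status,cams,order
def snap(n,f=None):
    s=cams.snapshot(n)
    if f: cv2.imwrite('pics/'+f,s['frame'][:,:,::-1])
    return s
def cloud(s):
    K=np.array(s['camera_matrix']);k=s['k1'];h,w=s['range_z'].shape
    v,u=np.mgrid[:h,:w].astype(float)
    p=np.stack([u.ravel(),v.ravel()],1)[:,None]
    q=cv2.undistortPoints(p,K,np.array([k,0,0,0.]))[:,0]
    z=s['range_z'].ravel()
    P=np.c_[q*z[:,None],z]
    o=s['orientation'];o=np.array(o)
    Rm=o if o.shape==(3,3) else R.from_quat(o[[1,2,3,0]]).as_matrix()
    W=P@Rm.T+np.array(s['eye']); W[z==0]=np.nan
    return W.reshape(h,w,3)
E
ls; python3 - <<'E'
from h import *
print(status.observe())
for n in('side','top'):
    s=snap(n,n+'0.png');print(s['eye'],s['orientation'],s['camera_matrix'],s['k1'],(s['range_z']==0).mean())
    np.save(n+'0.npy',cloud(s))
E
```

```text
h.py
pics
{'time_s': 0.0, 'qpos': array([ 1.24707738e+00,  2.64742445e-01,  1.60535136e+00, -1.18799160e-05,
        1.27367909e+00, -3.69139758e-02]), 'qvel': array([-1.18375448e-03,  9.00377304e-05, -1.14260864e-03, -1.55560148e-03,
       -6.90211583e-04,  1.26736270e-04]), 'tau': array([-3.30813718e-04, -5.02103162e+01, -3.56882644e+01,  7.26326206e-02,
        2.95505393e-02, -1.77071838e-04]), 'tool_pos': array([0.19078696, 0.64689623, 0.30140728]), 'tcp_rot': array([-1.89917273e-04,  1.42909682e-01,  9.89735133e-01, -1.07346359e-03]), 'force': array([ 0.04573326, -0.20419825,  0.35011327]), 'ft_torque': array([-0.00722925, -0.00054903, -0.01000596]), 'grasp_force': 0.0, 'grip_width': 1.0037254464470837}
[ 0.90046076 -0.455659    0.74643024] [-0.38127093  0.89307681  0.21827057 -0.09697548] [[446.75516664   0.         262.16778837]
 [  0.         446.75516664 193.58639475]
 [  0.           0.           1.        ]] 0.018840718146281965 0.003911336263020833
[0.38498868 0.18109631 0.89220131] [ 0.07473957 -0.7015397   0.70560257 -0.06618949] [[364.20913797   0.         252.08822208]
 [  0.         364.20913797 190.90886186]
 [  0.           0.           1.        ]] -0.11641929653178645 0.003962198893229167
```

View pics/top0.png

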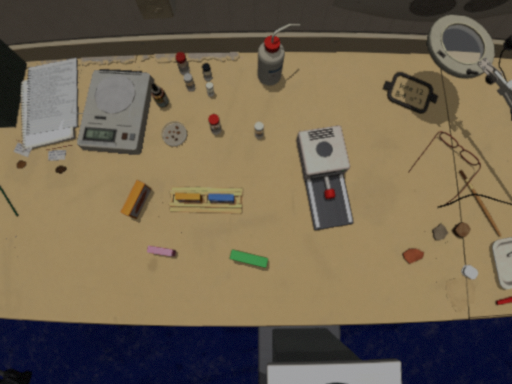

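View pics/side0.png

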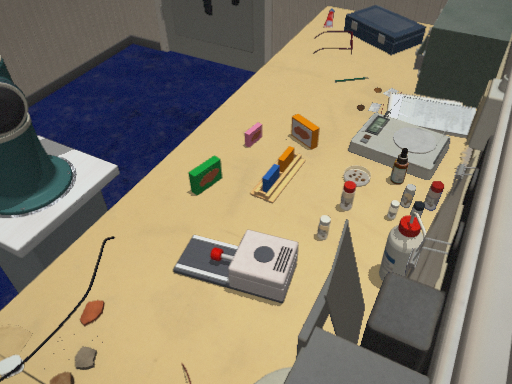

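The top view shows the rail at (206,200) with amber (188,198) and blue (222,199), and the big orange lookalike at (135,199). It also shows the analyser head at (323,152), its knob at (330,194), and the vials at (214,122) and (259,129). The side view agrees.

```bash
python3 - <<'E'
from h import *
T=np.load('top0.npy');S=np.load('side0.npy')
def fit(P,name):
    P=P[np.isfinite(P).all(1)]
    (c,sz,a)=cv2.minAreaRect((P[:,:2]*1000).astype(np.float32))
    print(name,len(P),'rect',np.round(c,1),np.round(sz,1),round(a,1),'z',np.round(np.percentile(P[:,2],[5,50,95])*1000,1),'med',np.round(np.median(P,0)*1000,1))
for n,C,boxes in(('top',T,{'rail':(160,180,250,220),'analyser':(285,115,365,235),'amb':(174,190,204,206),'blue':(204,190,240,206),'big':(118,175,156,222),'v1':(205,110,225,135),'v2':(250,118,270,140),'petri':(158,118,192,150)}),('side',S,{'rail':(245,140,310,205),'analyser':(170,225,302,305)})):
    I=cv2.cvtColor(cv2.imread('pics/%s0.png'%n),cv2.COLOR_BGR2HSV)
    for k,(a,b,c,d) in boxes.items():
        P=C[b:d,a:c].reshape(-1,3);H=I[b:d,a:c].reshape(-1,3).astype(int);z=P[:,2]
        if k=='rail':
            fit(P[(z>.012)&(z<.022)],n+' rail lips')
            am=(H[:,0]>8)&(H[:,0]<22)&(H[:,1]>180);bl=(H[:,0]>100)&(H[:,0]<130)&(H[:,1]>120)
            fit(P[(z>.044)&am],n+' amber top');fit(P[(z>.044)&bl],n+' blue top');fit(P[(z>.044)&(z<.06)],n+' both')
        elif k=='analyser':
            fit(P[(z>.064)&(z<.08)],n+' head')
            red=((H[:,0]<6)|(H[:,0]>174))&(H[:,1]>150)
            fit(P[red],n+' knob');fit(P[(z>.007)&(z<.08)],n+' all');fit(P[(z>.007)&(z<.017)],n+' foot')
        elif k in('amb','blue'):pass
        else: fit(P[z>.008],n+' '+k)
    fit(C[200:215:2,260:280:2].reshape(-1,3),'table')
E
```

```text
top rail lips 628 rect [544.6 305.7] [180.   40.8] 88.3 z [13.7 17.4 20.1] med [535.3 304.7  17.4]
top amber top 28 rect [544.2 343.1] [57.8 10.5] 89.0 z [46.3 50.1 51.8] med [545.6 362.2  50.1]
top blue top 123 rect [540.6 264.3] [57.  11.7] 88.8 z [47.1 49.7 52.2] med [541.2 264.3  49.7]
top both 354 rect [544.3 305.2] [139.1  17.3] 88.2 z [46.4 49.8 52.1] med [544.  314.3  49.8]
top head 2006 rect [650.5  20.7] [112.7 108.8] 8.7 z [68.4 71.8 74.4] med [648.   21.7  71.8]
top knob 86 rect [550.4   5.6] [19.5 22.4] 1.0 z [30.6 42.1 45.7] med [549.1   6.8  42.1]
top all 4380 rect [589.9  11.6] [235.2 109. ] 8.7 z [10.3 43.2 73.6] med [596.7  14.8  43.2]
top foot 1661 rect [587.5  12. ] [231.3 104.8] 9.2 z [ 9.4 12.3 16. ] med [528.7   4.3  12.3]
top big 629 rect [539.7 473. ] [25.9 87.6] 65.3 z [14.7 60.7 64.8] med [537.6 468.9  60.7]
top v1 212 rect [728.1 284. ] [29.  29.1] 26.9 z [15.  63.5 73.3] med [721.4 281.9  63.5]
top v2 135 rect [713.6 173. ] [20.4 25.5] 88.8 z [12.7 52.4 58.7] med [708.2 173.3  52.4]
top petri 68 rect [717.7 393. ] [63.8 65.7] 79.2 z [ 8.6 11.4 14.3] med [
[... 276 characters left out ...]
2. ] med [544.6 343.   50. ]
side blue top 125 rect [541.9 264.8] [57.3 15.8] 87.7 z [45.2 50.  52.3] med [542.2 262.   50. ]
side both 262 rect [542.1 306.7] [141.1  18. ] 88.0 z [45.2 50.  52.1] med [543.4 292.4  50. ]
side head 2578 rect [649.1  20.3] [111.5 108.4] 9.1 z [68.4 72.2 74.5] med [653.   14.3  72.2]
side knob 125 rect [550.2   2.9] [21.6 23. ] 12.3 z [30.4 41.1 45.7] med [551.6  -0.8  41.1]
side all 5719 rect [588.2  10.7] [235.1 108.4] 9.0 z [10.7 49.9 73.8] med [625.   -3.1  49.9]
side foot 1696 rect [588.2   8.3] [235.   99.2] 8.6 z [ 9.1 12.3 16.3] med [526.6  -9.6  12.3]
table 79 rect [568.5 201.4] [42.9 47.3] 26.2 z [-2.6 -0.2  3.3] med [ 5.684e+02  2.032e+02 -2.000e-01]
```

Measured in mm: analyser origin ≈ (645,20) with yaw 8.9°, knob ≈ (550,5), rail yaw −1.8° and amber block ≈ (545,347). First move: to above the knob.

```bash
python3 -m creep '[[[0,0.359,-0.642,0,0,0,0.442],[0,0.359,-0.642,0,0,0,0.442],[0,0.359,-0.642,0,0,0,0.442],[0,0.359,-0.642,0,0,0,0.442],[0,0.359,-0.642,0,0,0,0.442]]]' 50
cat >> h.py <<'E'
def rep(gx=None,gy=None,gz=None,yaw=None):
    "print grasp point, closing-axis angle; remaining shift to a grasp-point target"
    s=status.observe();q=np.array(s['tcp_rot']);M=R.from_quat(q[[1,2,3,0]]).as_matrix()
    g=np.array(s['tool_pos'])+.045*M[:,2]
    a=np.degrees(np.arctan2(M[1,1],M[0,1]))
    print('t',round(s['time_s'],2),'grasp',np.round(g*1000,1),'yaw',round(a,2),'zaxis',np.round(M[:,2],3),'F',np.round(s['force'],1),'w',round(s['grip_width']*88,1),'gf',round(s['grasp_force'],1),'j6',round(s['qpos'][5],2))
    if gx is not None: print('to go',np.round(np.array([gx,gy,gz])-g*1000,1),'rz',round(np.radians((yaw-a+180)%360-180),4))
E
python3 -c "from h import *;rep(550.4,5,36,98.9)"
```

```text
time_s: 0.6
tool_pos: [0.3133, 0.4273, 0.3022]
tcp_rot: [-0.0, -0.078, 0.997, -0.0]
force: [0.6, 0.5, 0.5]
grip_width: 0.999
grasp_force: 0.0
t 0.6 grasp [313.3 427.2 257.2] yaw 98.94 zaxis [-0.    -0.001 -1.   ] F [0.6 0.5 0.5] w 87.9 gf 0.0 j6 -0.84
to go [ 237.1 -422.2 -221.2] rz -0.0006
```

```bash
python3 -m creep '[[[0,0.237,-0.422,0,0,0,0],[0,0.237,-0.422,0,0,0,0],[0,0.237,-0.422,0,0,0,0],[0,0.237,-0.422,0,0,0,0],[0,0.237,-0.422,0,0,0,0]]]' >/dev/null
python3 -c "from h import *;rep(550.4,5,36,98.9)"
```

```text
t 1.1 grasp [435.7 209.3 257.5] yaw 98.91 zaxis [ 0.  0. -1.] F [-0.2  0.6  0.3] w 87.9 gf 0.0 j6 -1.33
to go [ 114.7 -204.3 -221.5] rz -0.0001
```

```bash
python3 -m creep '[[[0,0.115,-0.205,0,0,0,0],[0,0.115,-0.205,0,0,0,0],[0,0.115,-0.205,0,0,0,0],[0,0.115,-0.205,0,0,0,0],[0,0.115,-0.205,0,0,0,0]]]' >/dev/null
python3 -c "from h import *;rep(550.4,5,36,98.9)"
```

```text
t 1.6 grasp [551.1   3.3 257.3] yaw 98.79 zaxis [-0.    -0.001 -1.   ] F [ 0.4 -0.   0.5] w 88.0 gf 0.0 j6 -1.76
to go [  -0.7    1.7 -221.3] rz 0.0019
```

```bash
python3 -m creep '[[[0,0,0.001,-0.05,0,0,0],[0,0,0.001,-0.1,0,0,0],[0,0,0.001,-0.15,0,0,0],[0,0,0.001,-0.19,0,0,0],[0,0,0.001,-0.219,0,0,0]]]' >/dev/null
python3 -c "from h import *;rep(550.4,5,38,98.9)"
python3 -m creep '[[[1,0,0,0,0,0,0],[1,0,0,0,0,0,0],[1,0,0,0,0,0,0],[1,0,0,0,0,0,0],[1,0,0,0,0,0,0]]]' 50
python3 -c "from h import *;rep(550.4,5,38,98.9)"
```

```text
t 2.1 grasp [547.9   7.1  35.5] yaw 98.92 zaxis [-0.005 -0.    -1.   ] F [-20.7  15.6 224.1] w 87.7 gf 129.5 j6 -1.76
to go [ 2.5 -2.1  2.5] rz -0.0003
time_s: 2.6
tool_pos: [0.5503, 0.0073, 0.0837]
tcp_rot: [0.0, -0.078, 0.997, 0.0]
force: [0.3, -0.8, 0.7]
grip_width: 0.567
grasp_force: 0.0
t 2.6 grasp [550.3   7.3  38.7] yaw 98.9 zaxis [ 0.  0. -1.] F [ 0.3 -0.8  0.7] w 49.9 gf 0.0 j6 -1.76
to go [ 0.1 -2.3 -0.7] rz 0.0
```

The wrist force read 224 N for a moment as that descent ended. I came down too fast and overshot, probably onto the foot plate. It's back near zero now. I'll make every later descent slow.

```bash
python3 -m creep '[[[1,0,-0.001,0,0,0,0],[1,0,-0.001,0,0,0,0],[1,0,-0.001,0,0,0,0],[1,0,-0.001,0,0,0,0],[1,0,-0.001,0,0,0,0]]]' 50 >/dev/null
python3 -c "
from h import *;rep(550.4,5,38,98.9)
snap('side','side1.png')"
```

```text
t 3.1 grasp [550.5   5.4  38.8] yaw 98.91 zaxis [ 0.    -0.001 -1.   ] F [ 0.3 -6.5 -0.2] w 24.5 gf 50.0 j6 -1.76
to go [-0.1 -0.4 -0.8] rz -0.0002
```

View pics/side1.png

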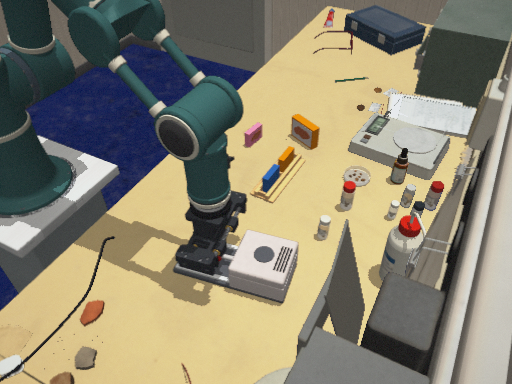

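The side view shows the gripper on the knob at (210,255), and the rail, vials and dish unmoved. Now I pull.

```bash
python3 -m creep '[[[1,-0.004,-0.0006,0,0,0,0],[1,-0.01,-0.0016,0,0,0,0],[1,-0.02,-0.0031,0,0,0,0],[1,-0.034,-0.0053,0,0,0,0],[1,-0.05,-0.0078,0,0,0,0]]]' >/dev/null
python3 -c "from h import *;rep(441.8,-12,38,98.9)"
python3 -m creep '[[[1,-0.016,-0.0025,0,0,0,0],[1,-0.032,-0.005,0,0,0,0],[1,-0.046,-0.0072,0,0,0,0],[1,-0.055,-0.0086,0,0,0,0],[1,-0.06,-0.0094,0,0,0,0]]]' >/dev/null
python3 -c "from h import *;rep(441.8,-12,38,98.9)"
```

```text
t 3.65 grasp [501.1  -2.3  38.8] yaw 98.92 zaxis [ 0.002 -0.001 -1.   ] F [ 2.6 -5.4 -1.7] w 24.3 gf 50.0 j6 -1.78
to go [-59.3  -9.7  -0.8] rz -0.0003
t 4.15 grasp [442.9 -11.4  39. ] yaw 98.87 zaxis [ 0.008 -0.001 -1.   ] F [ 4.5 -4.  -9.8] w 24.1 gf 50.0 j6 -1.81
to go [-1.1 -0.6 -1. ] rz 0.0005
```

```bash
python3 -m creep '[[[1,-0.001,0,0,0,0,0],[1,-0.002,-0.0003,0,0,0,0],[1,-0.003,-0.0005,0,0,0,0],[1,-0.004,-0.0006,0,0,0,0],[1,-0.004,-0.0006,0,0,0,0]]]' >/dev/null
python3 -c "from h import *;rep(441.8,-12,38,98.9)
print(status.observe()['qpos'])"
```

```text
t 4.65 grasp [441.6 -11.7  39.1] yaw 98.85 zaxis [ 0.012 -0.    -1.   ] F [ 16.7  -0.6 -20.2] w 24.1 gf 50.0 j6 -1.81
to go [ 0.2 -0.3 -1.1] rz 0.0008
[-8.33972045e-02  7.51870726e-02  2.28272064e+00  1.18947305e-03
  7.71634290e-01 -1.80958008e+00]
```

```bash
python3 -m creep '[[[0.4,0.003,0.0005,0,0,0,0],[0.4,0.003,0.0005,0,0,0,0],[0.4,0.003,0.0005,0,0,0,0],[0.4,0.003,0.0005,0.01,0,0,0],[0.4,0.003,0.0005,0.03,0,0,0]]]' >/dev/null
python3 -c "from h import *;rep()"
python3 -m creep '[[[0.4,0.015,0.04,0.04,0,0,0],[0.3,0.03,0.08,0.08,0,0,-0.15],[0.2,0.045,0.12,0.12,0,0,-0.3],[0.1,0.06,0.16,0.12,0,0,-0.45],[0,0.075,0.2,0.12,0,0,-0.6]]]' >/dev/null
python3 -c "
from h import *;rep(545.3,347.5,41,-1.8)
C=cloud(snap('top','top1.png'));I=cv2.cvtColor(cv2.imread('pics/top1.png'),cv2.COLOR_BGR2HSV).astype(int)
m=((I[...,0]<6)|(I[...,0]>174))&(I[...,1]>150)&(abs(C[...,0]-.48)<.09)&(abs(C[...,1])<.06)
print(m.sum(),np.nanmedian(C[m],0),np.nanmean(C[m],0))"
```

```text
t 5.15 grasp [437.4 -10.8  68.1] yaw 98.89 zaxis [-0.004  0.    -1.   ] F [-0.5 -0.9  1. ] w 52.6 gf 0.0 j6 -1.81
t 5.65 grasp [512.3 180.2 192.1] yaw 65.04 zaxis [ 0.006  0.002 -1.   ] F [-0.1 -1.   0.6] w 82.7 gf 0.0 j6 -0.84
to go [  33.   167.3 -151.1] rz -1.1665
30 [ 0.43911444 -0.00314705  0.04070321] [ 0.43964326 -0.00375989  0.04053739]
```

View pics/top1.png

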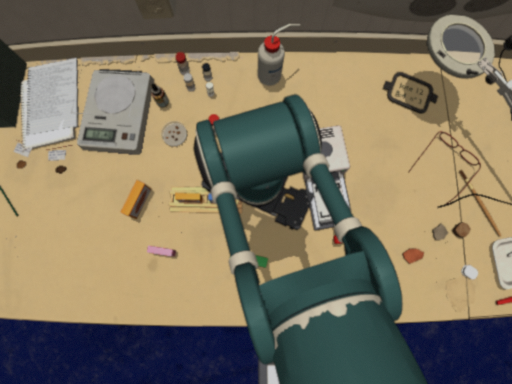

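The top view shows the arm over the centre of the scene, with the slide out and the knob at (337,240). The amber block at (188,198) is still in the rail. On to the amber block.

```bash
python3 -m creep '[[[0,0.007,0.04,-0.01,0,0,-0.14],[0,0.014,0.08,-0.02,0,0,-0.28],[0,0.02,0.12,-0.03,0,0,-0.42],[0,0.03,0.15,-0.04,0,0,-0.56],[0,0.033,0.167,-0.05,0,0,-0.7]]]' >/dev/null
python3 -m creep '[[[0,0,0,0,0,0,-0.14],[0,0,0,-0.01,0,0,-0.28],[0,0,0,-0.015,0,0,-0.42],[0,0,0,-0.02,0,0,-0.466],[0,0,0,-0.02,0,0,-0.466]]]' >/dev/null
python3 -c "
from h import *;rep(545.3,347.5,41,-1.8)
C=cloud(snap('side','side2.png'));I=cv2.cvtColor(cv2.imread('pics/side2.png'),cv2.COLOR_BGR2HSV).astype(int)
m=((I[...,0]<6)|(I[...,0]>174))&(I[...,1]>150)&(abs(C[...,0]-.45)<.09)&(abs(C[...,1])<.06)
if m.sum():print(m.sum(),np.nanmedian(C[m],0),np.nanmean(C[m],0))
m=(C[...,2]>.04)&(C[...,2]<.052)&(abs(C[...,0]-.51)<.13)&(abs(C[...,1])<.08)
print(cv2.minAreaRect((C[m][:,:2]*1000).astype(np.float32)))"
```

```text
t 6.7 grasp [542.6 344.8 117.4] yaw -1.36 zaxis [-0.002 -0.001 -1.   ] F [-1.2  0.6 -1.1] w 87.7 gf 0.0 j6 0.55
to go [  2.7   2.7 -76.4] rz -0.0077
111 [ 0.44428432 -0.01767115  0.04161319] [ 0.44368873 -0.01636383  0.04020398]
((535.9305419921875, -19.598007202148438), (67.307373046875, 206.96873474121094), 72.74507141113281)
```

View pics/side2.png

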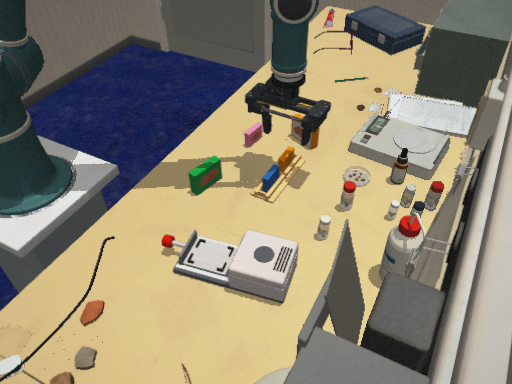

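The side view shows the slide out, with the nest at (212,253), the knob at (168,241) and the amber block at (286,157). I descend slowly onto the amber block.

```bash
python3 -m creep '[[[0,0.002,0.002,-0.012,0,0,-0.007],[0,0.002,0.002,-0.026,0,0,-0.007],[0,0.002,0.002,-0.038,0,0,-0.007],[0,0.002,0.002,-0.048,0,0,-0.007],[0,0.002,0.002,-0.055,0,0,-0.007]]]' >/dev/null
python3 -c "from h import *;rep(545.3,347.5,41,-1.8)"
python3 -m creep '[[[0,0,0,-0.007,0,0,0],[0,0,0,-0.013,0,0,0],[0,0,0,-0.018,0,0,0],[0,0,0,-0.0195,0,0,0],[0,0,0,-0.02,0,0,0]]]' >/dev/null
python3 -c "from h import *;rep(545.3,347.5,41,-1.8)"
```

```text
t 7.25 grasp [544.7 346.9  60.8] yaw -1.78 zaxis [-0.002 -0.001 -1.   ] F [-0.6  0.3 -0.1] w 87.7 gf 0.0 j6 0.56
to go [  0.6   0.6 -19.8] rz -0.0003
t 7.75 grasp [545.6 347.4  42.8] yaw -1.8 zaxis [-0.  0. -1.] F [-0.2 -0.2  1.1] w 87.9 gf 0.0 j6 0.56
to go [-0.3  0.1 -1.8] rz -0.0001
```

```bash
python3 -m creep '[[[1,0,0,-0.001,0,0,0],[1,0,0,-0.001,0,0,0],[1,0,0,-0.001,0,0,0],[1,0,0,-0.001,0,0,0],[1,0,0,-0.001,0,0,0]]]' 20 >/dev/null
python3 -m creep '[[[1,0,0,0,0,0,0],[1,0,0,0,0,0,0],[1,0,0,0,0,0,0],[1,0,0,0,0,0,0],[1,0,0,0,0,0,0]]]' >/dev/null
python3 -c "from h import *;rep()"
python3 -m creep '[[[1,0,0,0.004,0,0,0],[1,0,0,0.012,0,0,0],[1,0,0,0.025,0,0,0],[1,0,0,0.045,0,0,0],[1,0,0,0.065,0,0,0]]]' >/dev/null
python3 -c "from h import *;rep(530,145,90,-1.8)"
```

```text
t 8.75 grasp [545.5 347.4  41.8] yaw -1.79 zaxis [-0. -0. -1.] F [-0.4 -0.2 -0.1] w 15.8 gf 20.0 j6 0.56
t 9.25 grasp [545.6 347.4 108.4] yaw -1.8 zaxis [ 0.  0. -1.] F [-0.   0.6 -0.4] w 16.0 gf 20.0 j6 0.56
to go [ -15.6 -202.4  -18.4] rz -0.0001
```

```bash
python3 -m creep '[[[1,-0.004,-0.03,0,0,0,0],[1,-0.012,-0.075,0,0,0,0],[1,-0.02,-0.125,0,0,0,0],[1,-0.027,-0.175,0,0,0,0],[1,-0.03,-0.207,-0.01,0,0,0]]]' >/dev/null
python3 -m creep '[[[1,0,0,-0.015,0,0,0],[1,0,0,-0.03,0,0,0],[1,0,0,-0.042,0,0,0],[1,0,0,-0.052,0,0,0],[1,0,0,-0.056,0,0,0]]]' >/dev/null
python3 -c "from h import *;rep(515,140,36.5,-1.8)"
```

```text
t 10.25 grasp [514.7 141.2  39.2] yaw -1.7 zaxis [-0.002 -0.    -1.   ] F [ 0.2 -0.3 -1.1] w 15.9 gf 20.0 j6 0.25
to go [ 0.3 -1.2 -2.7] rz -0.0017
```

```bash
python3 -m creep '[[[1,0,0,0,0,0,0],[1,0,0,-0.002,0,0,0],[1,0,0,-0.004,0,0,0],[1,0,0,-0.006,0,0,0],[1,0,0,-0.0065,0,0,0]]]' >/dev/null
python3 -c "from h import *;rep(515,140,36,-1.8)"
```

```text
t 10.75 grasp [516.1 140.6  35.7] yaw -1.8 zaxis [ 0.001  0.    -1.   ] F [-4.5 -0.3 11. ] w 15.5 gf 20.0 j6 0.25
to go [-1.1 -0.6  0.3] rz 0.0
```

```bash
python3 -m creep '[[[0.75,0,0,0.001,0,0,0],[0.5,0,0,0.001,0,0,0],[0,0,0,0.001,0,0,0],[0,0,0,0.001,0,0,0],[0,0,0,0.001,0,0,0]]]' >/dev/null
python3 -m creep '[[[0,0,0,0.003,0,0,0],[0,0,0,0.009,0,0,0],[0,0.005,0,0.015,0,0,0],[0,0.012,0,0.017,0,0,0],[0,0.02,0,0.017,0,0,0]]]' >/dev/null
python3 -c "
from h import *;rep()
C=cloud(snap('side','side3.png'));print(C[150:260,200:300][...,2].shape)
cv2.imwrite('pics/side3c.png',cv2.resize(cv2.imread('pics/side3.png')[120:300,140:360],None,fx=3,fy=3))"
```

```text
t 11.75 grasp [537.  140.6  53.3] yaw -1.79 zaxis [ 0.002  0.    -1.   ] F [ 0.3 -0.1 -0.6] w 87.6 gf 0.0 j6 0.24
(110, 100)
```

View pics/side3c.png

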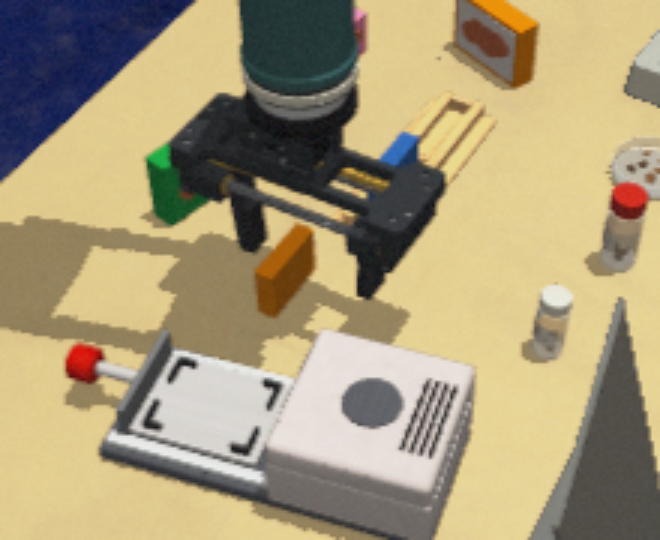

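The crop shows the amber block standing free at (286,270) between the open fingers, and the nest clear at (215,400). Now I push its top towards +x with the rear finger.

```bash
python3 -m creep '[[[0,0.008,0,0,0,0,0],[0,0.013,0,0,0,0,0],[0,0.016,0,0,0,0,0],[0,0.019,0,0,0,0,0],[0,0.022,0,0,0,0,0]]]' >/dev/null
python3 -c "from h import *;rep()"
python3 -m creep '[[[0,0.003,0,0,0,0,0],[0,0.006,0,0,0,0,0],[0,0.009,0,0,0,0,0],[0,0.012,0,0,0,0,0],[0,0.015,0,0,0,0,0]]]' >/dev/null
python3 -c "
from h import *;rep()
snap('side','side4.png')
cv2.imwrite('pics/side4c.png',cv2.resize(cv2.imread('pics/side4.png')[150:260,180:300],None,fx=4,fy=4))"
```

```text
t 12.3 grasp [557.5 140.3  52.1] yaw -1.79 zaxis [-0.001 -0.    -1.   ] F [ 0.1 -0.3 -0.2] w 88.0 gf 0.1 j6 0.23
t 12.8 grasp [572.8 140.4  52.4] yaw -1.79 zaxis [ 0.  0. -1.] F [-0.   0.1 -0. ] w 88.1 gf 0.0 j6 0.23
```

View pics/side4c.png

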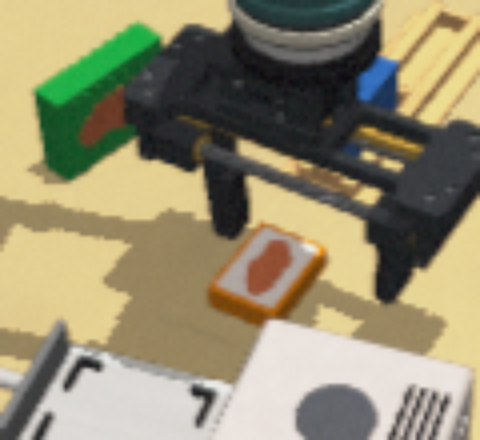

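The block now lies face up at (268,275) in the crop, with the sherd visible. Next I measure the block and the nest.

```bash
python3 - <<'E'
from h import *
for n in('side','top'):
    s=snap(n);C=cloud(s);I=s['frame']
    m=(C[...,2]>.010)&(C[...,2]<.02)&(abs(C[...,0]-.54)<.07)&(abs(C[...,1]-.142)<.05)
    P=C[m][:,:2]*1000
    if len(P)>10: print(n,'block',m.sum(),cv2.minAreaRect(P.astype(np.float32)),np.percentile(P,[2,98],axis=0))
    g=I.max(2);a=np.radians(8.9);O=np.array([.6453,.020])
    d=C[...,:2]-O;xa=d[...,0]*np.cos(a)+d[...,1]*np.sin(a);ya=-d[...,0]*np.sin(a)+d[...,1]*np.cos(a)
    m=(g<75)&(abs(C[...,2]-.026)<.006)&(abs(xa+.110)<.042)&(abs(ya)<.034)
    if m.sum()>10: print('strips',m.sum(),cv2.minAreaRect((C[m][:,:2]*1000).astype(np.float32)),np.percentile(xa[m],[3,97]),np.percentile(ya[m],[3,97]))
    fl=(abs(C[...,2]-.0435)<.003)&(xa<-.14)&(xa>-.185)&(abs(ya)<.045)
    if fl.sum()>5: print('flange',fl.sum(),np.percentile(xa[fl],[3,50,97]),np.percentile(ya[fl],[3,97]))
E
```

```text
side block 422 ((544.9891357421875, 138.06031799316406), (62.167869567871094, 45.187896728515625), 87.91309356689453) [[523.52132277 108.43260037]
 [566.86216079 166.62429559]]
strips 75 ((536.1397705078125, 2.4674644470214844), (76.63892364501953, 60.81614303588867), 9.255949020385742) [-0.14794319 -0.07261888] [-0.03031169  0.02936546]
flange 95 [-0.16273188 -0.15936794 -0.15689598] [-0.03567632  0.03538876]
```

```bash
python3 -m creep '[[[0,-0.008,-0.001,0,0,0,0],[0,-0.018,-0.002,0,0,0,0],[0,-0.025,-0.002,0,0,0,0],[0,-0.028,-0.002,0,0,0,0],[0,-0.028,-0.002,0,0,0,0]]]' >/dev/null
python3 -c "from h import *;rep(545,138,22,-2)"
python3 -m creep '[[[0,0,0,-0.007,0,0,0],[0,0,0,-0.015,0,0,0],[0,0,0,-0.022,0,0,0],[0,0,0,-0.027,0,0,0],[0,0,0,-0.029,0,0,0]]]' >/dev/null
python3 -c "from h import *;rep(545,138,22,-2)"
```

```text
t 13.45 grasp [543.6 138.4  52.3] yaw -1.78 zaxis [-0. -0. -1.] F [ 0.2  1.6 -0.1] w 87.8 gf 0.0 j6 0.24
to go [  1.4  -0.4 -30.3] rz -0.0038
t 13.95 grasp [543.9 138.2  22.1] yaw -1.8 zaxis [-0.002 -0.    -1.   ] F [-0.1  0.2 -0.8] w 87.9 gf 0.0 j6 0.24
to go [ 1.1 -0.2 -0.1] rz -0.0035
```

```bash
python3 -m creep '[[[0.3,0.001,0,0,0,0,0],[0.6,0.001,0,0,0,0,0],[1,0.001,0,0,0,0,0],[1,0.001,0,0,0,0,0],[1,0.001,0,0,0,0,0]]]' 20 >/dev/null
python3 -m creep '[[[1,0,0,0,0,0,0],[1,0,0,0.004,0,0,0],[1,0,0,0.015,0,0,0],[1,0,0,0.035,0,0,0],[1,0,0,0.06,0,0,0]]]' >/dev/null
python3 -c "from h import *;rep(536.4,2.7,70,-81.1)"
```

```text
t 14.95 grasp [544.6 138.2  83.7] yaw -1.79 zaxis [-0.002 -0.    -1.   ] F [ 0.3  0.1 -1.1] w 43.7 gf 20.0 j6 0.24
to go [  -8.2 -135.5  -13.7] rz -1.3842
```

```bash
python3 -m creep '[[[1,-0.001,-0.012,0,0,0,-0.14],[1,-0.002,-0.026,0,0,0,-0.28],[1,-0.004,-0.04,0,0,0,-0.42],[1,-0.006,-0.054,0,0,0,-0.56],[1,-0.008,-0.068,0,0,0,-0.7]]]' >/dev/null
python3 -m creep '[[[1,0,-0.014,0,0,0,-0.14],[1,0,-0.03,0,0,0,-0.28],[1,0,-0.045,0,0,0,-0.42],[1,0,-0.058,0,0,0,-0.56],[1,0,-0.067,0,0,0,-0.684]]]' >/dev/null
python3 -m creep '[[[1,0,0,0,0,0,0],[1,0,0,-0.008,0,0,0],[1,0,0,-0.016,0,0,0],[1,0,0,-0.021,0,0,0],[1,0,0,-0.021,0,0,0]]]' >/dev/null
python3 -c "from h import *;rep(536.4,2.7,44,-81.1)
import numpy as np
s=snap('side');C=cloud(s);m=(C[...,2]>.045)&(C[...,2]<.066)&(abs(C[...,0]-.536)<.045)&(abs(C[...,1]-.003)<.045)
I=s['frame'].astype(int);m&=(I[...,0]>I[...,2]+15)
print(m.sum(),cv2.minAreaRect((C[m][:,:2]*1000).astype(np.float32)) if m.sum()>5 else '')
cv2.imwrite('pics/side5c.png',cv2.resize(s['frame'][190:310,150:310,::-1],None,fx=4,fy=4))"
```

```text
t 16.45 grasp [536.3   3.9  60.8] yaw -81.02 zaxis [-0.003  0.    -1.   ] F [-0.4 -0.3 -0. ] w 43.9 gf 20.0 j6 1.37
to go [  0.1  -1.2 -16.8] rz -0.0015
168 ((553.494384765625, 12.25091552734375), (21.10380744934082, 63.22228240966797), 7.433829307556152)
```

View pics/side5c.png

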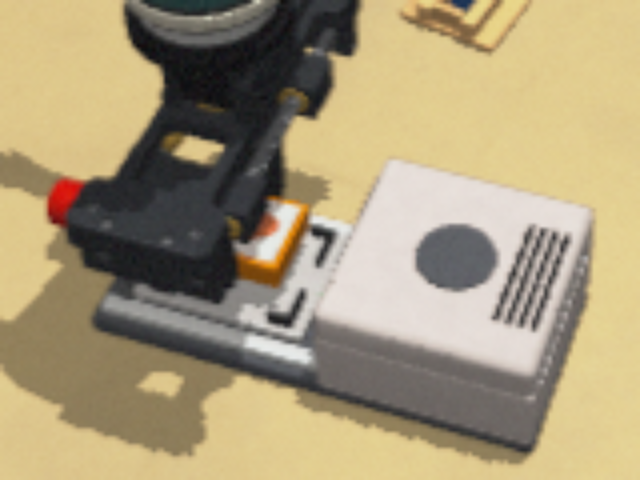

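The crop shows the block, face up, above the nest, square with it and clear of the strips ahead. I lower it.

```bash
python3 -m creep '[[[1,0,-0.001,-0.004,0,0,0],[1,0,-0.001,-0.008,0,0,0],[1,0,-0.001,-0.011,0,0,0],[1,0,-0.001,-0.014,0,0,0],[1,0,-0.001,-0.015,0,0,0]]]' >/dev/null
python3 -c "from h import *;rep(536.4,2.7,44,-81.1)"
python3 -m creep '[[[1,0,0,0,0,0,0],[1,0,0,-0.001,0,0,0],[1,0,0,-0.002,0,0,0],[1,0,0,-0.0025,0,0,0],[1,0,0,-0.0025,0,0,0]]]' >/dev/null
python3 -c "from h import *;rep(536.4,2.7,44,-81.1)"
```

```text
t 17.0 grasp [537.2   2.4  46.9] yaw -81.1 zaxis [-0.001  0.    -1.   ] F [ 0.6 -0.5 -0.5] w 43.9 gf 20.0 j6 1.37
to go [-0.8  0.3 -2.9] rz -0.0
t 17.5 grasp [537.8   2.4  45.5] yaw -81.09 zaxis [ 0. -0. -1.] F [-1.4 -0.5  5.1] w 44.1 gf 20.0 j6 1.37
to go [-1.4  0.3 -1.5] rz -0.0002
```

```bash
python3 -m creep '[[[0.4,0,0,0,0,0,0],[0.3,0,0,0,0,0,0],[0.2,0,0,0,0,0,0],[0.2,0,0,0.002,0,0,0],[0.2,0,0,0.01,0,0,0]]]' >/dev/null
python3 -m creep '[[[0.2,0,0,0.015,0,0,0],[0.2,0,0,0.035,0,0,0],[0.2,-0.015,-0.002,0.05,0,0,0],[0.2,-0.04,-0.006,0.06,0,0,0],[0.2,-0.07,-0.01,0.06,0,0,0]]]' >/dev/null
python3 - <<'E'
from h import *
rep(441.8,-12,40,-81.1)
s=snap('side');C=cloud(s);I=s['frame'].astype(int)
a=np.radians(8.9);d=C[...,:2]-[.6453,.020];xa=d[...,0]*np.cos(a)+d[...,1]*np.sin(a);ya=-d[...,0]*np.sin(a)+d[...,1]*np.cos(a)
m=(abs(C[...,2]-.038)<.005)&(abs(xa+.11)<.042)&(abs(ya)<.034)
print(m.sum(),np.median(C[m][:,2]),cv2.minAreaRect((np.c_[xa[m],ya[m]]*1000).astype(np.float32)))
cv2.imwrite('pics/side6c.png',cv2.resize(s['frame'][190:310,150:310,::-1],None,fx=4,fy=4))
E
```

```text
t 18.5 grasp [469.7  -7.8 118.3] yaw -81.07 zaxis [ 0.006 -0.    -1.   ] F [-0.8 -0.5  0.5] w 70.6 gf 0.0 j6 1.35
to go [-27.9  -4.2 -78.3] rz -0.0005
547 0.03819265107102654 ((-110.25968933105469, -0.22307395935058594), (46.40850067138672, 60.895599365234375), 88.87003326416016)
```

View pics/side6c.png

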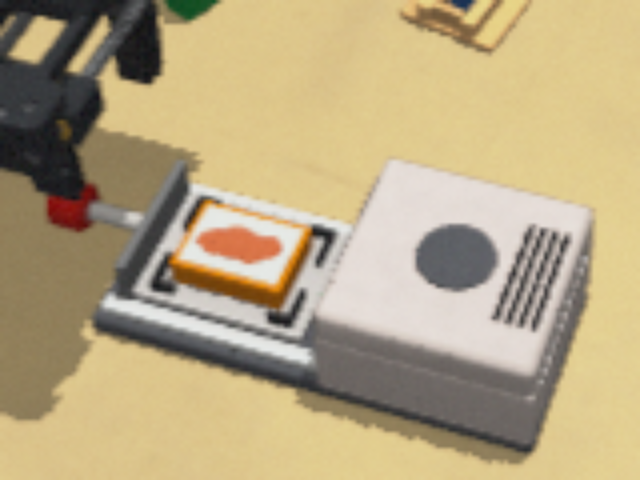

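The crop shows the amber block face up and flat, centred between the corner strips at (240,250). It measures (-110.3, -0.2) mm in the analyser frame with its top at 38 mm. Now I regrip the knob.

```bash
python3 -m creep '[[[0.2,-0.012,-0.002,0,0,0,0],[0.2,-0.024,-0.004,0,0,0,0],[0.2,-0.028,-0.0045,-0.015,0,0,0],[0.2,-0.028,-0.0045,-0.03,0,0,0],[0.2,-0.028,-0.0045,-0.04,0,0,0]]]' >/dev/null
python3 -c "from h import *;rep(441.8,-12,40,-81.1)"
python3 -m creep '[[[0.2,0,0,-0.01,0,0,0],[0.2,0,0,-0.02,0,0,0],[0.2,0,0,-0.028,0,0,0],[0.2,0,0,-0.034,0,0,0],[0.2,0,0,-0.036,0,0,0]]]' >/dev/null
python3 -c "from h import *;rep(441.8,-12,40,-81.1)"
```

```text
t 19.05 grasp [439.2 -12.2  74.4] yaw -81.1 zaxis [-0.  0. -1.] F [-0.3 -0.3  0.1] w 70.5 gf 0.0 j6 1.33
to go [  2.6   0.2 -34.4] rz -0.0001
t 19.55 grasp [439.1 -12.1  38. ] yaw -81.09 zaxis [-0.001  0.    -1.   ] F [-0.2  0.1 -0.3] w 70.2 gf 0.0 j6 1.33
to go [2.7 0.1 2. ] rz -0.0002
```

```bash
python3 -m creep '[[[1,0.002,0,0,0,0,0],[1,0.002,0,0,0,0,0],[1,0.002,0,0,0,0,0],[1,0.002,0,0,0,0,0],[1,0.002,0,0,0,0,0]]]' 50 >/dev/null
python3 -m creep '[[[1,0,0,0,0,0,0],[1,0,0,0,0,0,0],[1,0,0,0,0,0,0],[1,0.001,0.0002,0,0,0,0],[1,0.002,0.0003,0,0,0,0]]]' >/dev/null
python3 -c "from h import *;rep(550.4,5.2,38,-81.1)"
python3 -m creep '[[[1,0.004,0.0006,0,0,0,0],[1,0.009,0.0014,0,0,0,0],[1,0.017,0.0027,0,0,0,0],[1,0.028,0.0044,0,0,0,0],[1,0.04,0.0063,0,0,0,0]]]' >/dev/null
python3 -c "from h import *;rep(550.4,5.2,38,-81.1)"
```

```text
t 20.55 grasp [442.  -11.8  38.8] yaw -81.08 zaxis [-0.004 -0.    -1.   ] F [-7.8  0.6 10.3] w 24.2 gf 50.0 j6 1.33
to go [108.4  17.   -0.8] rz -0.0004
t 21.05 grasp [484.3  -5.2  38.9] yaw -81.1 zaxis [-0.  0. -1.] F [-1.4  2.1  3.7] w 24.3 gf 50.0 j6 1.35
to go [66.1 10.4 -0.9] rz -0.0
```

```bash
python3 -m creep '[[[1,0.012,0.0019,0,0,0,0],[1,0.025,0.0039,0,0,0,0],[1,0.038,0.006,0,0,0,0],[1,0.049,0.0077,0,0,0,0],[1,0.057,0.0089,0,0,0,0]]]' >/dev/null
python3 -c "from h import *;rep(550.7,5.2,38,-81.1)"
python3 -m creep '[[[1,0.004,0.0006,0,0,0,0],[1,0.007,0.0011,0,0,0,0],[1,0.009,0.0014,0,0,0,0],[1,0.0105,0.0016,0,0,0,0],[1,0.0115,0.0018,0,0,0,0]]]' >/dev/null
python3 -c "from h import *;rep(550.7,5.2,38,-81.1)"
```

```text
t 21.55 grasp [542.    3.7  38.9] yaw -81.09 zaxis [ 0.001  0.    -1.   ] F [-1.8  3.1  7.1] w 23.9 gf 50.0 j6 1.38
to go [ 8.7  1.5 -0.9] rz -0.0002
t 22.05 grasp [550.4   5.1  38.8] yaw -81.08 zaxis [-0.004 -0.    -1.   ] F [-8.7  1.3 12.5] w 24.5 gf 50.0 j6 1.38
to go [ 0.3  0.1 -0.8] rz -0.0003
```

```bash
python3 -m creep '[[[1,0.001,0.0002,0,0,0,0],[1,0.002,0.0003,0,0,0,0],[1,0.003,0.0005,0,0,0,0],[1,0.003,0.0005,0,0,0,0],[1,0.003,0.0005,0,0,0,0]]]' >/dev/null
python3 -c "from h import *;rep(550.7,5.2,38,-81.1)"
python3 -m creep '[[[0.4,-0.003,-0.0005,0,0,0,0],[0.4,-0.003,-0.0005,0,0,0,0],[0.4,-0.003,-0.0005,0,0,0,0],[0.3,-0.003,-0.0005,0,0,0,0],[0.3,-0.003,-0.0005,0.005,0,0,0]]]' >/dev/null
python3 -m creep '[[[0.3,0,0,0.015,0,0,0],[0.3,0,0,0.04,0,0,0],[0.3,0,0.02,0.07,0,0,0],[0.3,-0.02,0.06,0.11,0,0,0],[0.3,-0.03,0.1,0.14,0,0,0]]]' >/dev/null
python3 -m creep '[[[0.3,-0.03,0.04,0.02,0,0,0],[0.3,-0.05,0.08,0.02,0,0,0],[0.3,-0.06,0.12,0.02,0,0,0],[0.3,-0.06,0.13,0.02,0,0,0],[0.3,-0.06,0.13,0.02,0,0,0]]]' >/dev/null
python3 - <<'E'
from h import *
rep()
s=snap('side','side7.png');C=cloud(s);I=cv2.cvtColor(s['frame'],cv2.COLOR_RGB2HSV).astype(int)
a=np.radians(8.9);d=C[...,:2]-[.6453,.020];xa=d[...,0]*np.cos(a)+d[...,1]*np.sin(a);ya=-d[...,0]*np.sin(a)+d[...,1]*np.cos(a)
C0=np.load('side0.npy');I0=cv2.cvtColor(cv2.imread('pics/side0.png'),cv2.COLOR_BGR2HSV).astype(int)
for c,i in((C0,I0),(C,I)):
    d=c[...,:2]-[.6453,.020];xa=d[...,0]*np.cos(a)+d[...,1]*np.sin(a);ya=-d[...,0]*np.sin(a)+d[...,1]*np.cos(a)
    m=((i[...,0]<6)|(i[...,0]>174))&(i[...,1]>150)&(abs(xa+.13)<.1)&(abs(ya)<.04)
    f=(abs(c[...,2]-.0435)<.003)&(xa<-.04)&(xa>-.085)&(abs(ya)<.045)
    print('knob xa',m.sum(),np.percentile(xa[m]*1000,[3,50,97]),'flange',f.sum(),np.percentile(xa[f]*1000,[3,50,97]) if f.sum() else '')
E
```

```text
t 22.55 grasp [550.5   5.1  38.7] yaw -81.06 zaxis [-0.011 -0.001 -1.   ] F [-16.4  -0.2  19.9] w 24.5 gf 50.0 j6 1.38
to go [ 0.2  0.1 -0.7] rz -0.0007
t 24.05 grasp [464.6 228.2 198.5] yaw -80.91 zaxis [ 0.002  0.    -1.   ] F [ 0.2  0.1 -1. ] w 61.8 gf 0.0 j6 1.82
knob xa 125 [-105.59857361  -95.42438859  -86.39361811] flange 0 
knob xa 124 [-105.81025547  -95.11178124  -86.636609  ] flange 0
```

View pics/side7.png

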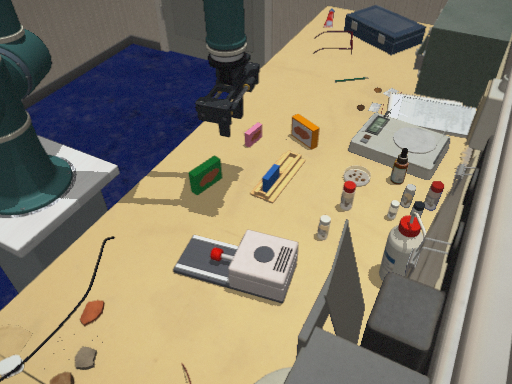

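The final view shows the slide home with the knob at (216,254), in the same place as at the start. The blue block is standing at (270,178), and the vials and dish are unmoved. I hand in.

```bash
python3 -c "from h import *;print(order.close_job())"
```

```text
the job is handed in; nothing more can be done
None
```

I handed the job in at about 24 s with the amber block face up in the nest, the slide fully home, and the blue block, vials and dish undisturbed, but my first descent onto the knob was too fast and the wrist force briefly read 224 N, over the 120 N limit, so it may be judged a fail.

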